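# Find the stamped crate and send it to the dispatch line

### The arm

A 7-joint arm with a two-finger parallel gripper is mounted at the origin on the work surface. World frame = base frame: x ahead of the robot, y to its left, z up, the work surface at z = 0. Lengths are in m, angles in rad, forces in N, time in s.
With the tool pointing down it reaches from about 0.425 to 0.825 m from the base axis. Payload 3.6 kg.
Tool frame: the origin (TCP) lies on the centre line of the jaws, within the pads' length; the fingertips stand 11 mm ahead of it and the grasp point (between the pads) lies 8 mm behind it; z points along the fingers, y is the line along which they close (so a half turn about z gives the same grasp; the last joint's range is limited). The gripper opens to 85 mm and grips with 20 to 120 N. Pads are 22 mm wide; open, the fingers measure 114 mm over their backs; the gripper's body (76 mm by 85 mm) begins 54 mm behind the grasp point. The pads swing forward as they close: fully open they stand 13 mm farther back than shut.
Start: joints at [-1.187, 0.615, -0.013, 1.423, 0.008, 1.103, -0.04], TCP at [0.26, 0.596, 0.215] pointing down, gripper open.
Joint ranges: [-3.12, 3.12], [-0.3, 2.06], [-1.34, 1.32], [0.26, 2.42], [-1.36, 4.5], [0.01, 1.98], [-2.84, 2.84]. Speed limits (rad/s): [2.79, 2.79, 3.14, 3.14, 3.14, 3.14, 3.14].

### API

Orientations are given as a 3x3 rotation matrix whose columns are the frame's x, y, z axes.
In Python, from bench import bot gives the robot as it stands. The module is installed in compiled form; this text tells all that it offers.
- The arm moves only by the tool step_arm, never from a script. Its argument "plan" is a list of rows, each an object of numbers: "x", "y", "z": the shift along the world's x, y, z in cm; "turn": the turn about the world's z in degrees; "gripper": the gripper's target within -1 to 1 (fully open at 1, half-way at 0, shut at -1). A call has 1 to 5 rows; each row is the pose to reach, as a shift and turn from the pose commanded when the call began; what a row does not reach only later rows make up. A row lasts 1/8 s, in which the tool goes at most 62.5 mm and 10.7 degrees, less where a joint would pass 70% of its speed; a pose out of reach is approached as far as the arm can. A call with a gripper value outside its range is refused whole. The fingers move at their own pace and stop on an object; "squeeze" is the grip in N (left out, the last holds). Time passes only in rows, so rows that repeat a pose let the fingers close. It gives the time, the measured TCP pose, the force, the opening and the grip force at its end, in the units of the state.
- bot.sense(): the state, without advancing time (a new reading comes with each control period).
- bot.grab_frame(name): name is "scene" or "top" or "wrist"; returns a dict with "img" (400x640x3 uint8, red, green, blue), "z_map" (400x640 float32, m along the optical axis (not along the pixel's ray), 0 where there is no reading), "fx", "fy", "cx", "cy" (pixels), "R" (3x3) and "t" (3): a world point X has camera coordinates R X + t. Camera axes: x right, y down, z forward; pixel columns grow to the right and rows downward; lengths in m; the calibration is good to about 2 mm. A picture is of the moment at which its call begins.
- bot.hand_in(): hands the job in; it is judged then, once.
The state is a dict: "clock": time; "joints": joint angles; "dq": joint speeds; "effort": joint torques, N m; "tcp_pos": TCP position; "ee_rot": TCP orientation; "contact_force": force on the tool from outside, world axes, zero at the start; "wrist_torque": the same for the moment, N m; "finger_gap": opening from 0.0 (shut) to 1.0 (fully open); "grip_force": force on a finger pad.
Only numpy, scipy, OpenCV 4.12 (cv2) and the standard library are available. Lean on these libraries where they do the work, as an engineer would, in place of code of your own. Each camera call takes 0.05 s, during which the arm holds its last target. There are 200 camera calls.

### The job

With the fingertips, tip both standing wooden crates over towards the robot, so that each lies on its side with its lid towards the robot and its underside showing to the far side. Only once both lie tipped, push the one with the round ink stamp on its underside away from the robot, still lying, until its stamped end is on the white tape line, and leave the other one lying short of the tape. Tip and push only: do not lift the crates, leave all the other things alone, and finish clear.

Things in the scene. Friction and masses are not known exactly. Their poses are not given: they have to be found in the camera images.
- crate_a: one of two identical-looking closed wooden crates, 88 (own x) x 110 (own y) x 120 mm tall (own z), 0.35 to 0.7 kg; one of the two, on either side, bears the stamp. Origin: centre of its underside; own z points to the lid; own x starts within 0.2 rad of straight away from the robot. Pushed near its top it tips over the opposite bottom edge, past about 37 degrees falls by itself, then lies 88 mm high.
- crate_b: one of two identical-looking closed wooden crates, 88 (own x) x 110 (own y) x 120 mm tall (own z), 0.35 to 0.7 kg; one of the two, on either side, bears the stamp. Origin: centre of its underside; own z points to the lid; own x starts within 0.2 rad of straight away from the robot. Pushed near its top it tips over the opposite bottom edge, past about 37 degrees falls by itself, then lies 88 mm high.
- stamp (a point): the centre of the stamp, a dark ink ring 54 mm across round a dot, on the middle of the underside of the stamped crate (recessed 5 mm between the runners, so this point lies 5 mm inside that crate's underside); hidden until the crate is tipped, when it faces away from the robot.
- crate_a_mid (a point): the centre of crate_a's volume, 60 mm above its underside.
- crate_b_mid (a point): the centre of crate_b's volume, 60 mm above its underside.
- line: the dispatch line: a flat white tape stuck to the table, 40 mm wide (own x) and 680 mm long (own y), lying across the table beyond the crates, paper-thin. Origin: its centre; own x points away from the robot.
- ammonite: bystander: a brown fossil disc, 52 mm across, 18 mm high, lying between the crates. Origin: centre of its underside.
- loupe: bystander: a black magnifier, 32 mm across, 34 mm high, standing between the crates, nearer the robot. Origin: centre of its underside.
- egg: bystander: a polished stone egg on a 50 mm square wooden foot, 75 mm high in all, to the left. Origin: centre of its underside.
- mug: bystander: a blue mug, 76 mm across, 90 mm high, to the left. Origin: centre of its underside.
- bottle: bystander: an amber bottle, 52 mm across, 120 mm high, to the right. Origin: centre of its underside.
- sample_box: bystander: a small cardboard tray with a stone, 70 by 90 mm, about 30 mm high, to the right. Origin: centre of its underside.
- brush: bystander: a brush lying at the left, about 170 mm long along its own x. Origin: on its underside.
There are look-alikes about, which are no part of the job. What is shaped like the crate_a but red is not meant.

How it is judged:
By the outcome, as a careful person would: the job done as asked, in the order asked, and still so for the second after the job is handed in, with the robot touching nothing.
It also fails if it takes over 64 s, if anything falls off the work surface, if the arm or the gripper's body presses on something with over 40 N, if the wrist force passes 120 N, or if a joint passes its speed limit or range.

## Working session

There is one attempt and no reset: what is moved stays moved. The work goes in short steps, Python scripts to look and compute and a tool call to move; the robot and the scene stay as the last step left them, time stands still between calls to the robot, and variables do not carry over. Pictures are saved under pics/ and viewed, at most 10 in all, crops included, and the job is handed in when it is done.

Besides the shell and the picture viewer there is one more tool, called after ">>>" as a command line: name --argument value ..., lists and objects as JSON in quotes. step_arm: Moves the arm, as the interface text tells. Its arguments: {"type":"object","properties":{"plan":{"type":"array","items":{"type":"object","properties":{"x":{"type":"number"},"y":{"type":"number"},"z":{"type":"number"},"turn":{"type":"number"},"gripper":{"type":"number"}}}},"squeeze":{"type":"number"}},"required":["plan"]}

```bash
mkdir -p pics
cat > h.py <<'E'
import numpy as np, cv2
from bench import bot
def cloud(f):
    z=f["z_map"]; v,u=np.mgrid[:400,:640]
    P=np.dstack([(u-f["cx"])/f["fx"]*z,(v-f["cy"])/f["fy"]*z,z])
    W=(P-f["t"])@f["R"]; W[z==0]=np.nan
    return W
def save(f,n): cv2.imwrite(f"pics/{n}.png",f["img"][...,::-1])
E
python3 - <<'E'
from h import *
for n in("top","scene"):
    f=bot.grab_frame(n); save(f,n+"0"); np.save(n+"0.npy",cloud(f))
s=bot.sense(); print(s["clock"],s["tcp_pos"],s["ee_rot"])
E
```

```text
0.1 [0.25923288 0.59523645 0.21403025] [[-9.16826801e-01  3.99283962e-01 -9.66871600e-04]
 [ 3.99285132e-01  9.16824129e-01 -2.21349999e-03]
 [ 2.63616842e-06 -2.41545357e-03 -9.99997083e-01]]
```

View pics/top0.png

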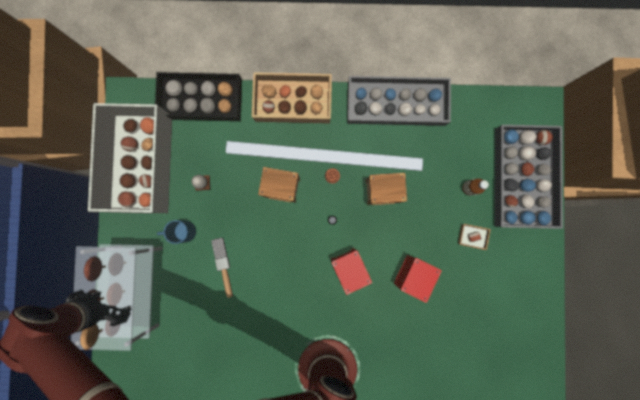

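View pics/scene0.png

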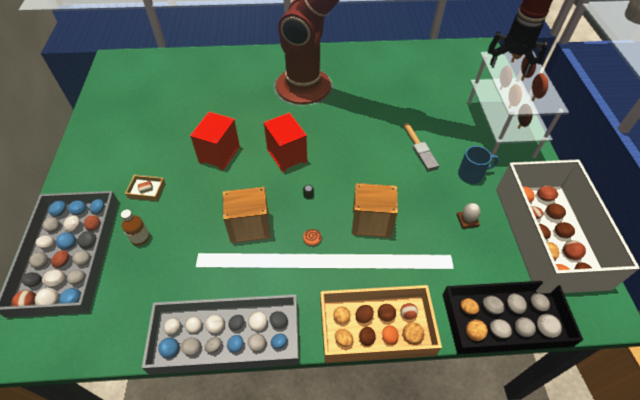

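The top view shows crates at about (279,184) and (387,188), the tape from (227,148) to (422,164), red boxes at (352,271) and (419,279), the ammonite at (333,175) and the loupe at (333,219). The scene view confirms this layout.

Run:
```python
from h import *
W=np.load("top0.npy"); im=cv2.imread("pics/top0.png")
def reg(u0,u1,v0,v1,zl,zh,n):
    w=W[v0:v1,u0:u1].reshape(-1,3); w=w[(w[:,2]>zl)&(w[:,2]<zh)]
    r=cv2.minAreaRect((w[:,:2]*1000).astype(np.float32)); print(n,len(w),w.mean(0).round(3),np.round(r[0]),np.round(r[1]),round(r[2],1),cv2.boxPoints(r).round().tolist())
reg(250,310,155,210,.11,.13,"L"); reg(360,415,160,212,.11,.13,"R")
reg(325,378,240,300,.08,.2,"red1"); reg(390,450,245,310,.08,.2,"red2")
reg(320,345,165,186,.008,.03,"amm"); reg(325,341,211,228,.015,.05,"loupe")
reg(190,212,172,194,.005,.1,"egg"); reg(160,195,215,245,.03,.1,"mug"); reg(458,490,175,200,.02,.14,"bottle")
reg(205,240,230,300,.006,.05,"brush");reg(455,495,220,255,.006,.05,"box")
reg(150,460,65,128,.02,.2,"far trays")
for p in [(227,148),(422,164),(229,142),(423,158),(227,154),(421,170)]: print(p,W[p[1],p[0]].round(3))
```

```text
L 991 [0.609 0.17  0.12 ] [609. 170.] [110.  88.] 81.4 [[557.0, 122.0], [645.0, 109.0], [661.0, 218.0], [574.0, 231.0]]
R 998 [ 0.603 -0.173  0.12 ] [ 604. -174.] [ 88. 111.] 4.6 [[555.0, -122.0], [564.0, -233.0], [652.0, -225.0], [643.0, -115.0]]
red1 1035 [ 0.341 -0.065  0.119] [340. -65.] [110.  88.] 26.0 [[271.0, -50.0], [309.0, -128.0], [409.0, -80.0], [370.0, -1.0]]
red2 1113 [ 0.322 -0.276  0.118] [ 321. -279.] [ 90. 109.] 65.1 [[252.0, -297.0], [351.0, -343.0], [389.0, -261.0], [290.0, -215.0]]
amm 173 [ 0.651 -0.001  0.017] [652.  -2.] [49. 48.] 1.4 [[627.0, 21.0], [629.0, -27.0], [677.0, -25.0], [676.0, 23.0]]
loupe 70 [ 0.501 -0.004  0.033] [500.  -5.] [30. 27.] 1.0 [[485.0, 8.0], [486.0, -19.0], [516.0, -18.0], [515.0, 9.0]]
egg 261 [0.616 0.435 0.043] [617. 446.] [59. 69.] 5.5 [[584.0, 477.0], [591.0, 409.0], [649.0, 415.0], [643.0, 483.0]]
mug 399 [0.451 0.499 0.067] [454. 504.] [90. 76.] 64.9 [[401.0, 480.0], [469.0, 447.0], [508.0, 529.0], [439.0, 561.0]]
bottle 309 [ 0.618 -0.461  0.079] [ 621. -466.] [52. 42.] 5.3 [[593.0, -447.0], [597.0, -489.0], [649.0, -485.0], [645.0, -442.0]]
brush 571 [0.348 0.364 0.017] [347. 365.] [110. 218.] 86.4 [[235.0, 316.0], [452.0, 303.0], [459.0, 413.0], [242.0, 426.0]]
box 543 [ 0.455 -0.483  0.016] [ 446. -478.] [113.  93.] 82.8 [[393.0, -528.0], [485.0, -540.0], [499.0, -428.0], [407.0, -417.0]]
far trays 7426 [0.908 0.135 0.04 ] [884. 115.] [ 209. 1012.] 0.1 [[778.0, 621.0], [781.0, -391.0], [990.0, -391.0], [987.0, 622.0]]
(227, 148) [ 0.74   0.364 -0.002]
(422, 164) [ 0.699 -0.312 -0.001]
(229, 142) [ 0.762  0.358 -0.001]
(423, 158) [ 0.72  -0.315 -0.001]
(227, 154) [ 0.719  0.363 -0.   ]
(421, 170) [ 0.678 -0.308  0.002]
```

>>> step_arm --plan '[{"z": 4, "gripper": 0}, {"x": 4, "y": -4, "z": 5, "turn": 5, "gripper": 0}, {"x": 8, "y": -8, "z": 5, "turn": 10, "gripper": 0}, {"x": 12, "y": -12, "z": 5, "turn": 15, "gripper": 0}, {"x": 16, "y": -16, "z": 5, "turn": 15, "gripper": 0}]'

```text
invalid input
```

>>> step_arm --plan '[{"x": 4, "y": -4}, {"x": 8, "y": -8}, {"x": 12, "y": -12}, {"x": 16, "y": -16}, {"x": 20, "y": -20}]'

```text
invalid input
```

>>> step_arm --plan '[{"x": 0, "y": 0, "z": 4, "turn": 0, "gripper": 0}, {"x": 4, "y": -4, "z": 5, "turn": 5, "gripper": 0}, {"x": 8, "y": -8, "z": 5, "turn": 10, "gripper": 0}, {"x": 12, "y": -12, "z": 5, "turn": 15, "gripper": 0}, {"x": 16, "y": -16, "z": 5, "turn": 15, "gripper": 0}]' --squeeze 20

```text
clock: 0.72
tcp_pos: [0.4205, 0.4342, 0.2647]
ee_rot: [[-0.989, 0.148, -0.001], [0.148, 0.989, -0.001], [0.001, -0.001, -1.0]]
contact_force: [0.9, -0.3, -0.3]
finger_gap: 0.498
grip_force: 0.0
```

>>> step_arm --plan '[{"x": 4, "y": -4, "z": 0, "turn": 0, "gripper": 0}, {"x": 8, "y": -8, "z": 0, "turn": 0, "gripper": 0}, {"x": 12, "y": -12, "z": 0, "turn": 0, "gripper": 0}, {"x": 16, "y": -16, "z": 0, "turn": 0, "gripper": 0}, {"x": 20, "y": -20, "z": 0, "turn": 0, "gripper": 0}]' --squeeze 20

```text
clock: 1.35
tcp_pos: [0.6203, 0.2345, 0.2645]
ee_rot: [[-0.989, 0.148, -0.001], [0.148, 0.989, -0.0], [0.001, -0.0, -1.0]]
contact_force: [0.9, 1.4, 0.4]
finger_gap: 0.501
grip_force: 0.0
```

>>> step_arm --plan '[{"x": 4, "y": -4, "z": 0, "turn": 0, "gripper": 0}, {"x": 6.8, "y": -7.6, "z": -3, "turn": 0, "gripper": 0}, {"x": 6.8, "y": -7.6, "z": -8, "turn": 0, "gripper": 0}, {"x": 6.8, "y": -7.6, "z": -12, "turn": 0, "gripper": 0}, {"x": 6.8, "y": -7.6, "z": -15.5, "turn": 0, "gripper": 0}]' --squeeze 20

```text
clock: 1.98
tcp_pos: [0.6865, 0.1595, 0.1075]
ee_rot: [[-0.989, 0.149, -0.003], [0.149, 0.989, -0.001], [0.003, -0.001, -1.0]]
contact_force: [0.6, -0.1, 0.9]
finger_gap: 0.498
grip_force: 0.0
```

>>> step_arm --plan '[{"x": -1.2, "y": 0.18, "z": 0, "turn": 0, "gripper": 0}, {"x": -2.2, "y": 0.32, "z": 0, "turn": 0, "gripper": 0}, {"x": -3, "y": 0.44, "z": 0, "turn": 0, "gripper": 0}, {"x": -3.8, "y": 0.56, "z": 0, "turn": 0, "gripper": 0}, {"x": -4.6, "y": 0.68, "z": 0, "turn": 0, "gripper": 0}]' --squeeze 20

```text
clock: 2.6
tcp_pos: [0.6413, 0.1668, 0.1106]
ee_rot: [[-0.989, 0.148, 0.001], [0.148, 0.989, 0.0], [-0.001, 0.0, -1.0]]
contact_force: [-0.5, -0.2, 0.4]
finger_gap: 0.5
grip_force: 0.0
```

Run:
```python
from h import *
f=bot.grab_frame("scene"); cv2.imwrite("pics/s1.png",cv2.resize(f["img"][120:280,170:470,::-1],None,fx=2,fy=2))
```

```text
(no output)
```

View pics/s1.png

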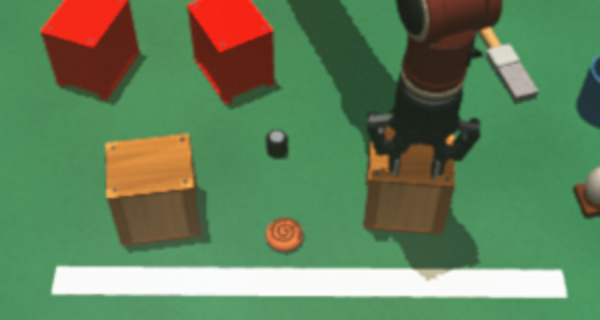

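Run:
```python
from h import *
f=bot.grab_frame("scene"); W=cloud(f); W0=np.load("scene0.npy")
for v in range(194,245,4): print(v,W[v,375].round(3),W0[v,375].round(3))
f=bot.grab_frame("top");W=cloud(f)
w=W[150:215,245:315].reshape(-1,3);print(np.histogram(w[:,2],[-.01,.02,.05,.08,.1,.115,.118,.121,.124,.13,.14,.16,.3]))
cv2.imwrite("pics/w1.png",bot.grab_frame("wrist")["img"][...,::-1])
print(bot.sense()["tcp_pos"],bot.sense()["contact_force"])
```

```text
194 [0.6   0.168 0.123] [0.596 0.169 0.118]
198 [0.609 0.167 0.118] [0.611 0.167 0.121]
202 [0.622 0.166 0.118] [0.622 0.166 0.118]
206 [0.637 0.163 0.121] [0.633 0.164 0.115]
210 [0.651 0.161 0.123] [0.648 0.162 0.119]
214 [0.65  0.163 0.103] [0.651 0.163 0.105]
218 [0.65  0.165 0.085] [0.65  0.165 0.084]
222 [0.651 0.167 0.067] [0.65  0.167 0.066]
226 [0.651 0.169 0.047] [0.65  0.169 0.047]
230 [0.65  0.171 0.026] [0.651 0.171 0.027]
234 [0.653 0.173 0.009] [0.651 0.173 0.007]
238 [0.66  0.173 0.   ] [0.66  0.173 0.   ]
242 [0.673 0.171 0.001] [0.673 0.171 0.001]
(array([1628,   22,   25,    4,   11,   29,   81,   54,    5,    2,    1,
        128]), array([-0.01 ,  0.02 ,  0.05 ,  0.08 ,  0.1  ,  0.115,  0.118,  0.121,
        0.124,  0.13 ,  0.14 ,  0.16 ,  0.3  ]))
[0.64169881 0.16672442 0.1103662 ] [-0.2507947   0.22168846  1.00488449]
```

View pics/w1.png

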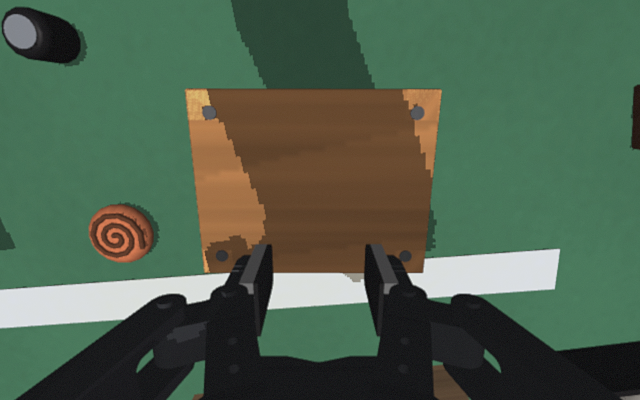

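The crate has not moved: the half-open fingertips passed just above its top, over the edge at about (310,272) in the wrist view. I'll back off, shut the fingers (which brings the tips forward) and try again.

>>> step_arm --plan '[{"x": 2.4, "y": -0.36, "z": 0.5, "turn": 0, "gripper": 0}, {"x": 4.8, "y": -0.7, "z": 0.5, "turn": 0, "gripper": 0}, {"x": 4.8, "y": -0.7, "z": 0.5, "turn": 0, "gripper": -1}, {"x": 4.8, "y": -0.7, "z": 0.5, "turn": 0, "gripper": -1}, {"x": 4.8, "y": -0.7, "z": -0.3, "turn": 0, "gripper": -1}]' --squeeze 20

```text
clock: 3.42
tcp_pos: [0.6892, 0.1604, 0.1075]
ee_rot: [[-0.989, 0.148, 0.001], [0.148, 0.989, 0.001], [-0.001, 0.001, -1.0]]
contact_force: [0.1, 0.1, 0.6]
finger_gap: -0.001
grip_force: 0.0
```

>>> step_arm --plan '[{"x": -1.2, "y": 0.18, "z": 0, "turn": 0, "gripper": -1}, {"x": -2.2, "y": 0.32, "z": 0, "turn": 0, "gripper": -1}, {"x": -3, "y": 0.44, "z": 0, "turn": 0, "gripper": -1}, {"x": -3.6, "y": 0.53, "z": 0, "turn": 0, "gripper": -1}, {"x": -4.2, "y": 0.62, "z": 0, "turn": 0, "gripper": -1}]' --squeeze 20

```text
clock: 4.05
tcp_pos: [0.6473, 0.1659, 0.1072]
ee_rot: [[-0.989, 0.148, 0.0], [0.148, 0.989, -0.0], [-0.0, 0.0, -1.0]]
contact_force: [-0.2, 0.2, -0.3]
finger_gap: 0.003
grip_force: 0.0
```

Run:
```python
from h import *
f=bot.grab_frame("scene"); W=cloud(f)
for v in range(194,245,4): print(v,W[v,375].round(3))
print(bot.sense()["tcp_pos"],bot.sense()["contact_force"])
```

```text
194 [0.663 0.15  0.209]
198 [0.664 0.152 0.194]
202 [0.659 0.155 0.17 ]
206 [0.657 0.157 0.15 ]
210 [0.659 0.158 0.136]
214 [0.649 0.163 0.103]
218 [0.649 0.166 0.083]
222 [0.65  0.167 0.066]
226 [0.651 0.169 0.048]
230 [0.649 0.172 0.024]
234 [0.652 0.173 0.008]
238 [0.66  0.173 0.001]
242 [0.674 0.171 0.002]
[0.64639107 0.16625713 0.10718965] [0.46037446 0.07862528 0.13468289]
```

>>> step_arm --plan '[{"x": 2.4, "y": -0.36, "z": 0.5, "turn": 0, "gripper": -1}, {"x": 4.8, "y": -0.7, "z": 0.5, "turn": 0, "gripper": -1}, {"x": 4.8, "y": -0.7, "z": 0, "turn": 0, "gripper": -1}, {"x": 4.8, "y": -0.7, "z": 0, "turn": 0, "gripper": -1}]' --squeeze 20

```text
clock: 4.6
tcp_pos: [0.6941, 0.1591, 0.1059]
ee_rot: [[-0.989, 0.148, -0.003], [0.148, 0.989, -0.0], [0.003, -0.001, -1.0]]
contact_force: [0.3, 0.5, -0.5]
finger_gap: -0.003
grip_force: 0.0
```

Run:
```python
from h import *
f=bot.grab_frame("scene"); W=cloud(f); print(bot.sense()["tcp_pos"])
m=(W[...,0]>.67)&(W[...,0]<.72)&(abs(W[...,1]-.16)<.05)&(W[...,2]>.03)&(W[...,2]<.22)
for lo in np.arange(.09,.2,.01):
    p=W[m&(W[...,2]>lo)&(W[...,2]<=lo+.01)]
    if len(p): print(round(lo,2),len(p),p.min(0).round(3),p.max(0).round(3))
cv2.imwrite("pics/s2.png",cv2.resize(f["img"][130:260,310:440,::-1],None,fx=4,fy=4,interpolation=2))
```

```text
[0.69412597 0.15934656 0.10636813]
0.12 10 [0.7   0.149 0.125] [0.706 0.169 0.13 ]
0.13 22 [0.698 0.145 0.13 ] [0.707 0.17  0.14 ]
0.14 23 [0.7   0.144 0.141] [0.708 0.169 0.15 ]
0.15 25 [0.684 0.143 0.15 ] [0.708 0.168 0.16 ]
0.16 37 [0.692 0.13  0.16 ] [0.711 0.186 0.17 ]
0.17 121 [0.683 0.119 0.17 ] [0.713 0.193 0.18 ]
0.18 65 [0.681 0.114 0.18 ] [0.715 0.202 0.19 ]
0.19 100 [0.681 0.11  0.19 ] [0.716 0.208 0.2  ]
0.2 83 [0.689 0.11  0.2  ] [0.716 0.209 0.21 ]
```

View pics/s2.png

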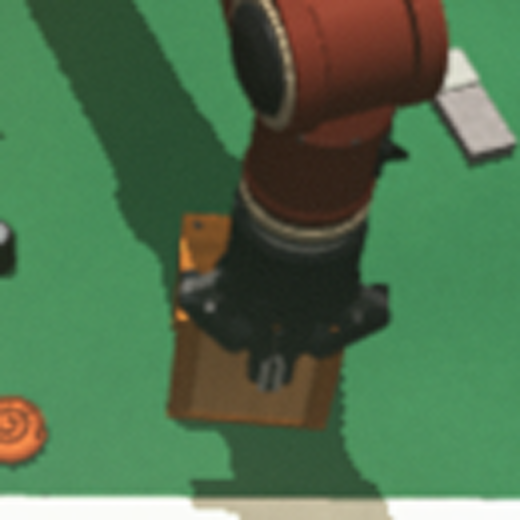

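The shut fingertip (at (270,385) in the crop) measures z ≈ 0.124 while the TCP reads 0.106. So the tips really stand about 18 mm above the reported TCP. I'll lower by that amount.

>>> step_arm --plan '[{"x": 0, "y": 0, "z": -1, "turn": 0, "gripper": -1}, {"x": -1, "y": 0.15, "z": -1.9, "turn": 0, "gripper": -1}, {"x": -2, "y": 0.3, "z": -1.9, "turn": 0, "gripper": -1}, {"x": -3, "y": 0.44, "z": -1.9, "turn": 0, "gripper": -1}, {"x": -3.8, "y": 0.56, "z": -1.9, "turn": 0, "gripper": -1}]' --squeeze 20

```text
clock: 5.28
tcp_pos: [0.6593, 0.1647, 0.0897]
ee_rot: [[-0.989, 0.148, 0.006], [0.148, 0.989, 0.001], [-0.006, 0.001, -1.0]]
contact_force: [4.9, -0.5, 2.5]
finger_gap: -0.003
grip_force: 1.6
```

>>> step_arm --plan '[{"x": -0.7, "y": 0.1, "z": 0, "turn": 0, "gripper": -1}, {"x": -1.4, "y": 0.2, "z": 0, "turn": 0, "gripper": -1}, {"x": -2.1, "y": 0.3, "z": 0, "turn": 0, "gripper": -1}, {"x": -2.8, "y": 0.4, "z": 0, "turn": 0, "gripper": -1}]' --squeeze 20

```text
clock: 5.78
tcp_pos: [0.6301, 0.1686, 0.0888]
ee_rot: [[-0.989, 0.149, 0.002], [0.149, 0.989, 0.0], [-0.002, 0.001, -1.0]]
contact_force: [2.8, -0.7, 4.1]
finger_gap: -0.0
grip_force: 2.0
```

Run:
```python
from h import *
f=bot.grab_frame("scene"); W=cloud(f)
for v in range(186,245,4): print(v,W[v,385].round(3))
print(bot.sense()["tcp_pos"],bot.sense()["contact_force"])
```

```text
186 [0.669 0.169 0.246]
190 [0.652 0.176 0.207]
194 [0.651 0.178 0.191]
198 [0.641 0.184 0.16 ]
202 [0.622 0.192 0.116]
206 [0.626 0.193 0.103]
210 [0.629 0.194 0.09 ]
214 [0.634 0.195 0.078]
218 [0.637 0.196 0.063]
222 [0.642 0.197 0.051]
226 [0.649 0.197 0.041]
230 [0.655 0.198 0.031]
234 [ 0.647  0.203 -0.003]
238 [ 0.661  0.201 -0.001]
242 [ 0.673  0.199 -0.002]
[0.62806744 0.16899005 0.08839112] [0.77941156 0.34947149 1.92603721]
```

>>> step_arm --plan '[{"x": -0.8, "y": 0.12, "z": 0, "turn": 0, "gripper": -1}, {"x": -1.6, "y": 0.24, "z": 0, "turn": 0, "gripper": -1}, {"x": -2.4, "y": 0.36, "z": 0, "turn": 0, "gripper": -1}, {"x": -3.2, "y": 0.48, "z": 0, "turn": 0, "gripper": -1}, {"x": -4, "y": 0.6, "z": 0, "turn": 0, "gripper": -1}]' --squeeze 20

```text
clock: 6.45
tcp_pos: [0.5877, 0.1746, 0.0872]
ee_rot: [[-0.989, 0.148, -0.003], [0.148, 0.989, -0.001], [0.003, -0.001, -1.0]]
contact_force: [-1.0, -0.3, -0.2]
finger_gap: 0.002
grip_force: 0.0
```

Run:
```python
from h import *
f=bot.grab_frame("scene"); W=cloud(f)
for v in range(178,235,4): print(v,W[v,385].round(3))
print(bot.sense()["tcp_pos"],bot.sense()["contact_force"])
```

```text
178 [0.611 0.183 0.202]
182 [0.608 0.186 0.183]
186 [0.6   0.191 0.156]
190 [0.565 0.204 0.092]
194 [0.573 0.203 0.085]
198 [0.588 0.201 0.087]
202 [0.577 0.207 0.052]
206 [0.569 0.212 0.022]
210 [0.574 0.213 0.009]
214 [ 0.581  0.213 -0.001]
218 [ 0.594  0.211 -0.003]
222 [0.609 0.208 0.   ]
226 [0.624 0.206 0.002]
230 [ 0.635  0.205 -0.001]
234 [ 0.646  0.203 -0.004]
[0.58660246 0.17495772 0.08732676] [-0.6226909  -0.36740684  0.17774519]
```

>>> step_arm --plan '[{"x": 1, "y": 0, "z": 4, "turn": 0, "gripper": -1}, {"x": 3, "y": -2, "z": 8, "turn": 0, "gripper": -1}, {"x": 5.5, "y": -7, "z": 8, "turn": 5, "gripper": -1}, {"x": 8, "y": -12, "z": 8, "turn": 10, "gripper": -1}, {"x": 9.6, "y": -17, "z": 8, "turn": 13.1, "gripper": -1}]' --squeeze 20

```text
clock: 7.12
tcp_pos: [0.686, 0.0028, 0.1678]
ee_rot: [[-0.997, -0.082, -0.0], [-0.082, 0.997, -0.0], [0.0, -0.0, -1.0]]
contact_force: [0.8, -0.6, -0.5]
finger_gap: 0.001
grip_force: 0.0
```

>>> step_arm --plan '[{"x": 0, "y": -5, "z": 0, "turn": 0, "gripper": -1}, {"x": 0, "y": -10, "z": 0, "turn": 0, "gripper": -1}, {"x": 0, "y": -14, "z": 0, "turn": 0, "gripper": -1}, {"x": 0, "y": -17.2, "z": -3, "turn": 0, "gripper": -1}, {"x": 0, "y": -17.2, "z": -7.9, "turn": 0, "gripper": -1}]' --squeeze 20

```text
clock: 7.75
tcp_pos: [0.686, -0.1739, 0.09]
ee_rot: [[-0.997, -0.073, 0.004], [-0.073, 0.997, -0.005], [-0.004, -0.005, -1.0]]
contact_force: [1.1, 0.8, -0.5]
finger_gap: -0.002
grip_force: 0.0
```

>>> step_arm --plan '[{"x": -1.2, "y": -0.02, "z": 0, "turn": 0, "gripper": -1}, {"x": -2.4, "y": -0.1, "z": 0, "turn": 0, "gripper": -1}, {"x": -3.2, "y": -0.18, "z": 0, "turn": 0, "gripper": -1}, {"x": -3.9, "y": -0.24, "z": 0, "turn": 0, "gripper": -1}, {"x": -4.6, "y": -0.3, "z": 0, "turn": 0, "gripper": -1}]' --squeeze 20

```text
clock: 8.38
tcp_pos: [0.6409, -0.1704, 0.0904]
ee_rot: [[-0.997, -0.08, 0.004], [-0.08, 0.997, -0.001], [-0.004, -0.001, -1.0]]
contact_force: [2.5, -0.2, 1.7]
finger_gap: -0.0
grip_force: 1.5
```

>>> step_arm --plan '[{"x": -0.8, "y": -0.06, "z": 0, "turn": 0, "gripper": -1}, {"x": -1.6, "y": -0.12, "z": 0, "turn": 0, "gripper": -1}, {"x": -2.4, "y": -0.18, "z": 0, "turn": 0, "gripper": -1}, {"x": -3.2, "y": -0.24, "z": 0, "turn": 0, "gripper": -1}, {"x": -4, "y": -0.3, "z": 0, "turn": 0, "gripper": -1}]' --squeeze 20

```text
clock: 9.0
tcp_pos: [0.5974, -0.1738, 0.0886]
ee_rot: [[-0.997, -0.079, -0.004], [-0.079, 0.997, -0.0], [0.004, 0.0, -1.0]]
contact_force: [0.1, -0.0, 0.0]
finger_gap: 0.0
grip_force: 0.3
```

>>> step_arm --plan '[{"x": -0.8, "y": -0.06, "z": 0, "turn": 0, "gripper": -1}, {"x": -1.4, "y": -0.12, "z": 0, "turn": 0, "gripper": -1}, {"x": -1.4, "y": -0.12, "z": 4, "turn": 0, "gripper": -1}, {"x": 2, "y": 5, "z": 8, "turn": 0, "gripper": -1}, {"x": 2, "y": 10, "z": 9, "turn": 0, "gripper": -1}]' --squeeze 20

```text
clock: 9.62
tcp_pos: [0.6213, -0.0745, 0.1807]
ee_rot: [[-0.997, -0.075, 0.004], [-0.075, 0.997, -0.001], [-0.004, -0.002, -1.0]]
contact_force: [-0.2, 1.3, -0.0]
finger_gap: 0.0
grip_force: 0.0
```

Run:
```python
from h import *
f=bot.grab_frame("scene"); cv2.imwrite("pics/s3.png",cv2.resize(f["img"][90:290,150:490,::-1],None,fx=2,fy=2)); np.save("s3.npy",cloud(f))
W=cloud(bot.grab_frame("top")); np.save("t3.npy",W)
for n,u0,u1 in(("L",250,312),("R",355,425)):
    w=W[160:260,u0:u1].reshape(-1,3); w=w[(w[:,2]>.08)&(w[:,2]<.097)]
    r=cv2.minAreaRect((w[:,:2]*1000).astype(np.float32)); print(n,len(w),w.mean(0).round(3),np.round(r[1]),round(r[2],1),cv2.boxPoints(r).round().tolist())
print(bot.sense()["tcp_pos"],bot.sense()["clock"])
```

```text
L 1268 [0.498 0.187 0.086] [110. 120.] 81.5 [[431.0, 141.0], [550.0, 124.0], [566.0, 233.0], [448.0, 250.0]]
R 481 [ 0.499 -0.218  0.086] [186.  48.] 9.6 [[373.0, -216.0], [381.0, -263.0], [564.0, -232.0], [556.0, -185.0]]
[ 0.62121351 -0.06187525  0.18098369] 9.725
```

View pics/s3.png

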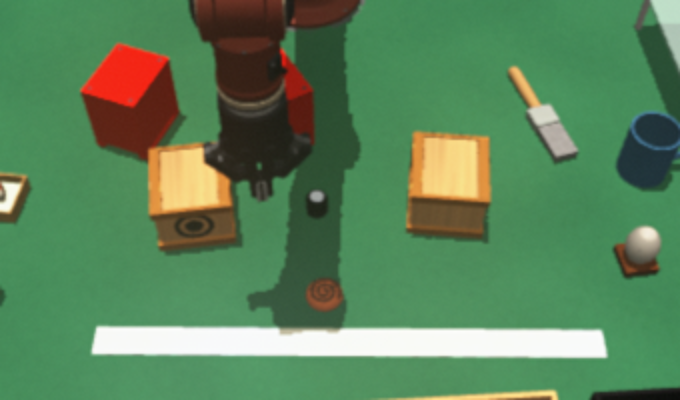

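Both crates lie tipped. The ring stamp shows on the right crate, the robot's right, at (195,225). The left crate's underside at (448,218) is plain.

Run:
```python
from h import *
W=np.load("s3.npy"); w=W[155:220,215:275].reshape(-1,3)
w2=w[(w[:,2]>.08)&(w[:,2]<.096)&(w[:,1]<-.1)&(w[:,0]>.42)]
r=cv2.minAreaRect((w2[:,:2]*1000).astype(np.float32)); print(len(w2),np.round(r[1]),r[2],cv2.boxPoints(r).round().tolist())
w3=w[(w[:,2]>.02)&(w[:,2]<.07)&(w[:,0]>.5)]
print(w3.min(0),w3.max(0)); 
for k in np.arange(-.24,-.11,.01):
    q=w3[abs(w3[:,1]-k)<.005]
    if len(q): print(round(k,2),np.median(q[:,0]).round(4),len(q))
```

```text
1213 [125. 110.] 4.995382785797119 [[431.0, -136.0], [440.0, -245.0], [565.0, -234.0], [555.0, -125.0]]
[ 0.53025432 -0.23210875  0.02036638] [ 0.5576263  -0.12869366  0.0689371 ]
-0.23 0.5549 24
-0.22 0.5541 35
-0.21 0.5537 38
-0.2 0.5528 37
-0.19 0.5522 34
-0.18 0.5515 34
-0.17 0.5503 37
-0.16 0.55 33
-0.15 0.5488 37
-0.14 0.547 35
-0.13 0.5469 23
```

>>> step_arm --plan '[{"x": -4.2, "y": -2.6, "z": 0, "turn": 0, "gripper": 0}, {"x": -8.4, "y": -5.2, "z": 0, "turn": 0, "gripper": 0}, {"x": -12.6, "y": -7.8, "z": 0, "turn": 0, "gripper": 0}, {"x": -16.8, "y": -10.4, "z": 0, "turn": 0, "gripper": 0}, {"x": -20.9, "y": -13, "z": 0, "turn": 0, "gripper": 0}]' --squeeze 20

```text
clock: 10.35
tcp_pos: [0.4079, -0.2041, 0.1786]
ee_rot: [[-0.997, -0.08, -0.002], [-0.08, 0.997, 0.0], [0.002, 0.001, -1.0]]
contact_force: [0.2, -0.7, 0.3]
finger_gap: 0.5
grip_force: 0.0
```

>>> step_arm --plan '[{"x": 0.2, "y": 1.2, "z": -3, "turn": 0, "gripper": 0}, {"x": 0.2, "y": 1.2, "z": -7, "turn": 0, "gripper": 0}, {"x": 0.2, "y": 1.2, "z": -11, "turn": 0, "gripper": 0}, {"x": 0.2, "y": 1.2, "z": -13.5, "turn": 0, "gripper": 0}, {"x": 0.2, "y": 1.2, "z": -15, "turn": 0, "gripper": 0}]' --squeeze 20

```text
clock: 10.98
tcp_pos: [0.4107, -0.191, 0.0274]
ee_rot: [[-0.997, -0.08, -0.004], [-0.08, 0.997, 0.001], [0.004, 0.002, -1.0]]
contact_force: [0.6, -0.3, 0.4]
finger_gap: 0.503
grip_force: 0.0
```

Run:
```python
from h import *
f=bot.grab_frame("wrist"); save(f,"w4"); s=bot.sense(); print(s["tcp_pos"],s["contact_force"])
```

```text
[ 0.41008077 -0.1906588   0.02633702] [-0.638094    0.12346008 -0.92986739]
```

View pics/w4.png

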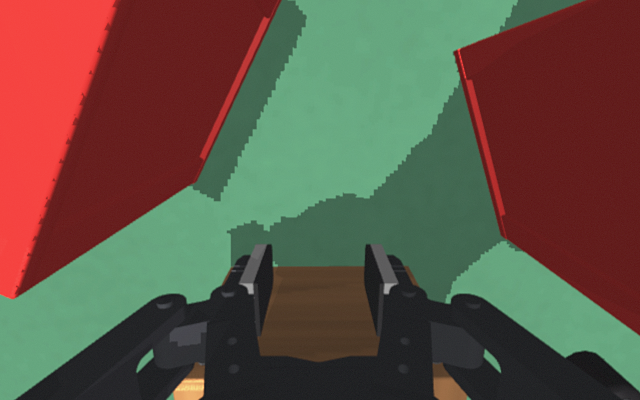

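The fingers sit behind the lid at (255–380, 265), clear of both red boxes. I'll push.

>>> step_arm --plan '[{"x": 1, "y": 0.08, "z": 0, "turn": 0, "gripper": 0}, {"x": 2, "y": 0.16, "z": 0, "turn": 0, "gripper": 0}, {"x": 3.2, "y": 0.26, "z": 0, "turn": 0, "gripper": 0}, {"x": 4.4, "y": 0.36, "z": 0, "turn": 0, "gripper": 0}, {"x": 5.6, "y": 0.46, "z": 0, "turn": 0, "gripper": 0}]' --squeeze 20

```text
clock: 11.65
tcp_pos: [0.4692, -0.1868, 0.0292]
ee_rot: [[-0.997, -0.08, -0.0], [-0.08, 0.997, -0.0], [0.0, 0.0, -1.0]]
contact_force: [-3.9, -0.2, -0.2]
finger_gap: 0.499
grip_force: 0.0
```

>>> step_arm --plan '[{"x": 1.2, "y": 0.1, "z": 0, "turn": 0, "gripper": 0}, {"x": 2.4, "y": 0.2, "z": 0, "turn": 0, "gripper": 0}, {"x": 3.6, "y": 0.3, "z": 0, "turn": 0, "gripper": 0}, {"x": 4.8, "y": 0.4, "z": 0, "turn": 0, "gripper": 0}, {"x": 6, "y": 0.5, "z": 0, "turn": 0, "gripper": 0}]' --squeeze 20

```text
clock: 12.28
tcp_pos: [0.5288, -0.1819, 0.0292]
ee_rot: [[-0.997, -0.079, -0.001], [-0.079, 0.997, -0.0], [0.001, -0.0, -1.0]]
contact_force: [-5.4, -0.1, 3.1]
finger_gap: 0.498
grip_force: 0.0
```

```bash
cat > m.py <<'E'
from h import *
W=cloud(bot.grab_frame("scene")); w=W.reshape(-1,3)
w3=w[(w[:,2]>.02)&(w[:,2]<.07)&(w[:,0]>.55)&(w[:,0]<.76)&(w[:,1]<-.1)&(w[:,1]>-.27)]
for k in np.arange(-.25,-.09,.02):
    q=w3[abs(w3[:,1]-k)<.005]
    if len(q): print(round(k,2),np.median(q[:,0]).round(4),q[:,0].max().round(4),len(q))
s=bot.sense();print(s["tcp_pos"],s["contact_force"],s["clock"])
E
python3 m.py
```

```text
-0.21 0.6579 0.662 37
-0.19 0.6569 0.6599 34
-0.17 0.6558 0.6587 35
-0.15 0.6545 0.6568 33
-0.13 0.652 0.6547 33
[ 0.53188575 -0.18157353  0.02939719] [ 0.33358109 -1.17295518 -1.23048084] 12.325
```

>>> step_arm --plan '[{"x": 1.2, "y": 0.1, "z": 0, "turn": 0, "gripper": 0}, {"x": 2.4, "y": 0.2, "z": 0, "turn": 0, "gripper": 0}, {"x": 3.6, "y": 0.3, "z": 0, "turn": 0, "gripper": 0}, {"x": 4.5, "y": 0.37, "z": 0, "turn": 0, "gripper": 0}, {"x": 5.0, "y": 0.42, "z": 0, "turn": 0, "gripper": 0}]' --squeeze 20

```text
clock: 12.95
tcp_pos: [0.5792, -0.1775, 0.029]
ee_rot: [[-0.997, -0.08, 0.0], [-0.08, 0.997, 0.0], [-0.0, 0.0, -1.0]]
contact_force: [-4.7, -0.0, 1.7]
finger_gap: 0.501
grip_force: 0.0
```

```bash
python3 m.py
```

```text
-0.21 0.7093 0.7132 35
-0.19 0.7081 0.71 36
-0.17 0.7069 0.7089 35
-0.15 0.7046 0.7068 34
-0.13 0.7025 0.7055 32
[ 0.57981585 -0.17739671  0.02904993] [-2.40433127  0.14777042 -1.53987726] 13.0
```

Stamp is at x ≈ 0.707, on the tape's centre line. I'll retreat clear and check.

>>> step_arm --plan '[{"x": -1, "y": -0.08, "z": 0, "turn": 0, "gripper": 0}, {"x": -2.5, "y": -0.2, "z": 0, "turn": 0, "gripper": 0}, {"x": -3.5, "y": -0.3, "z": 3, "turn": 0, "gripper": 0}, {"x": -5, "y": -0.4, "z": 8, "turn": 0, "gripper": 0}, {"x": -6, "y": 0, "z": 14, "turn": 0, "gripper": 0}]' --squeeze 20

```text
clock: 13.62
tcp_pos: [0.5178, -0.1782, 0.1704]
ee_rot: [[-0.997, -0.078, 0.001], [-0.078, 0.997, -0.0], [-0.001, -0.0, -1.0]]
contact_force: [0.7, 0.6, 0.4]
finger_gap: 0.501
grip_force: 0.0
```

>>> step_arm --plan '[{"x": -3, "y": 4, "z": 3, "turn": 0, "gripper": 0}, {"x": -4, "y": 8, "z": 5, "turn": 0, "gripper": 0}, {"x": -4, "y": 12, "z": 5, "turn": 0, "gripper": 0}, {"x": -4, "y": 15, "z": 5, "turn": 0, "gripper": 0}, {"x": -4, "y": 15, "z": 5, "turn": 0, "gripper": 0}]' --squeeze 20

```text
clock: 14.25
tcp_pos: [0.479, -0.0247, 0.2199]
ee_rot: [[-0.996, -0.085, 0.003], [-0.085, 0.996, 0.002], [-0.003, 0.001, -1.0]]
contact_force: [0.6, -0.2, -0.5]
finger_gap: 0.496
grip_force: 0.0
```

```bash
python3 m.py
python3 - <<'E'
from h import *
f=bot.grab_frame("top"); cv2.imwrite("pics/t5.png",cv2.resize(f["img"][120:320,150:490,::-1],None,fx=2,fy=2))
E
```

```text
-0.21 0.7095 0.7117 33
-0.19 0.7078 0.711 34
-0.17 0.7067 0.7095 33
-0.15 0.7049 0.7073 32
-0.13 0.7032 0.7055 36
[ 0.47890735 -0.02699898  0.21967415] [-0.20522367 -1.08545448  0.14354565] 14.3
```

View pics/t5.png

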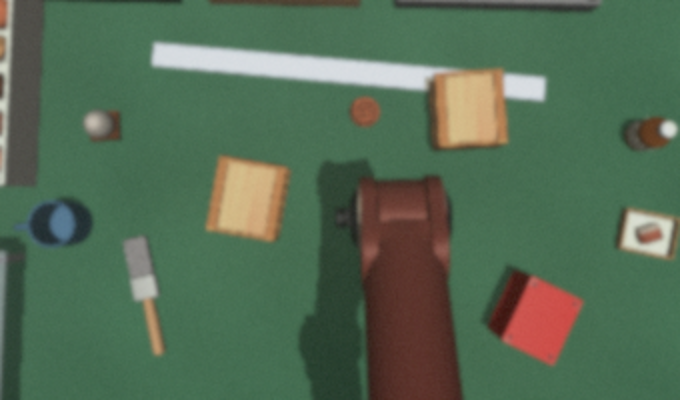

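The stamped crate's far end is over the tape at (470,75), with parallax from its height. The other crate lies short of the tape at (247,198), and the bystanders in view are untouched.

```bash
python3 -c "
from bench import bot
print(bot.hand_in())"
```

```text
the job is handed in; nothing more can be done
None
```

The job is handed in at about 14 s: both crates were tipped first, then the stamped one was pushed until its stamp measured x ≈ 0.707 m (tape centre there about 0.7075 m), the other lies short of the tape, and the arm is clear.

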